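# Roll the press roller over the sweet mould's bars and stop it on the red line

## Robot

A 7-joint arm with a two-finger parallel gripper is mounted at the origin on the work surface. World frame = base frame: x ahead of the robot, y to its left, z up, the work surface at z = 0. Lengths are in m, angles in rad, forces in N, time in s.
With the tool pointing down it reaches from about 0.425 to 0.875 m from the base axis. Payload 4.7 kg.
Tool frame: the origin (TCP) lies on the mounting face of the last link; the fingertips stand 182 mm ahead of it and the grasp point (between the pads) lies 164 mm ahead of it; x points along the fingers, y is the direction in which the jaws open and shut, and the axes are right-handed (so a half turn about x gives the same grasp; the last joint's range is limited). The gripper opens to 87 mm and grips with 3 to 60 N. Pads are 19 mm wide; open, the fingers measure 117 mm over their backs; the gripper's body (75 mm by 190 mm) begins 51 mm behind the grasp point.
Start: joints at [1.271, 0.321, -0.07, 1.45, 0.023, 1.371, -0.057], TCP at [0.201, -0.618, 0.405] pointing down, gripper open.
Joint ranges: [-2.86, 2.86], [-0.3, 2.09], [-1.38, 1.24], [0.06, 2.45], [-1.56, 4.7], [0.09, 2.05], [-2.69, 2.69]. Speed limits (rad/s): [2.57, 2.57, 3.14, 3.14, 3.14, 3.14, 3.14].

## Interface

Orientations are given as a rotation vector (axis times angle).
In Python, from bench import monitor, get_image, ctrl gives the robot as it stands.
- The arm moves only by the shell command python3 -m creep 'ROWS' [FORCE]. ROWS is JSON, a list of rows, each a list of 7 numbers: the shift along the tool's x, y, z in mm, then the turn, a rotation vector about the tool's x, y, z in rad, then the finger opening in mm, from 0 to 87. A call has 1 to 5 rows; each row shifts and turns the commanded pose from where the row before left it, along the tool's axes as they then stand; what a row does not reach is not made up. A row lasts 1/10 s, in which the tool goes at most 50 mm and 8.59 degrees, less where a joint would pass 70% of its speed; a pose out of reach is approached as far as the arm can. A call is refused whole if a number of a shift passes 50 or a number of a turn 0.15, either way. A call with a gripper value outside its range is refused whole. The fingers move at their own pace and stop on an object; FORCE is the grip in N (left out, the last holds). Time passes only in rows, so rows that do not move let the fingers close. It gives the time, the measured TCP pose, the force and the opening at its end, in the units of the state.
- monitor.get_state(): the state, without advancing time (a new reading comes with each control period).
- get_image(name): name is "side" or "top" or "wrist"; returns a dict with "img" (400x640x3 uint8, red, green, blue), "mtx" (3x3 intrinsics, pixels), "view" (4x4, takes a point from world to camera coordinates). Camera axes: x right, y up, looking along -z (the intrinsics and any distortion apply to the point x, -y, -z); pixel columns grow to the right and rows downward; lengths in m; the calibration is good to about 2 mm. The wrist camera is an equidistant fisheye: a pixel r from the principal point sees the ray r / f radians off the axis. A picture is of the moment at which its call begins. There is no depth.
- ctrl.close_job(): hands the job in, once; it reports no verdict.
The state is a dict: "time": time; "joint_positions": joint angles; "qd": joint speeds; "joint_torque": joint torques, N m; "position": TCP position; "tool_rot": TCP orientation; "ft_force": force on the tool from outside, world axes, zero at the start; "torque": the same for the moment, N m; "grip_width": opening from 0.0 (shut) to 1.0 (fully open).
Only numpy, scipy, OpenCV 4.12 (cv2) and the standard library are available. Lean on these libraries where they do the work, as an engineer would, in place of code of your own. Each camera call takes 0.05 s, during which the arm holds its last target.

## Task

Roll the wooden roller along the mould board, bearing down on it from above as it passes so that it pushes both brass press bars fully home, and leave it standing still with its middle over the red line and square to the board. Roll it by hand pressure only: do not lift it or run your fingers on the board or bars, bear down firmly but never with more than about 25 N, and leave the cups and the bowl alone.

Things in the scene. Friction and masses are not known exactly. Their poses are not given: they have to be found in the camera images.
- board: Fixed brown wooden mould board, 360 (its x) by 240 (its y) by 22 mm thick, lying flat on the table. Origin: centre of its underside. The roller is rolled along the board's +x axis; the bars and the red line lie across it, along its y axis. z is up.
- slot1 (a point): Middle of the first brass press bar, at the level of the board's top face (fixed to the board, does not sink with the bar). The bar is a 20 mm thick round brass rod, 190 mm long (board y), sunk in the board with only its crown showing.
- slot2 (a point): The same for the second press bar, 42 mm further along board +x.
- bar1 (a joint): How far the first bar has been pushed down, m: at 0 its top is 4.2 mm proud of the board, at 0.004 fully home (0.2 mm proud). Starts at 0 to 0.001. A stiff push fit: it yields only above about 8 N of downward force, more than the roller's own weight, and stays where it is pushed.
- bar2 (a joint): The same for the second bar.
- mark: Flat red strip across the board, 6 mm wide (board x), 230 mm long, with a 4 mm high red tab at each end, 112 mm from its middle; it lies 50 to 75 mm from the board's middle towards board +x. Origin: its middle, on the board's top face; its y axis runs along the strip. The roller passes over the strip, between the tabs.
- roller: Loose beech roller, 90 mm in diameter, 160 mm long, 0.32 to 0.5 kg, two blue bands, lying across the board's top. Its y axis runs along the cylinder; x and z turn as it rolls. Origin: mid-length, but up to 3 mm off the true axis, so feel for its top. Starts 65 to 90 mm from board middle towards board -x. Let go, it soon stops. A fingertip pressed on top rolls it, its centre moving half as far.
- goblet_big: Loose brass footed cup, 98 mm high, 80 mm across; a bystander on the table beyond the board. Origin: centre of its foot.
- goblet_small: Loose brass footed cup, 68 mm high, 56 mm across; a bystander beyond the board. Origin: centre of its foot.
- bowl: Loose black bowl, 100 mm across and 50 mm high; a bystander past the board's +x end. Origin: centre of its foot.
Things that resemble listed ones, but are neither listed nor needed, are in the scene too. Of the things that look like the roller, the middle-sized one is meant.

How it is judged:
On the way, in this order (a step that is already met when the one before it is completed fails the run):
1. the first bar is pushed home (at least 2.9 mm down) (value of joint bar1 above 0.0029 m), for 0.05 s.
2. the second bar is pushed home (at least 2.9 mm down) (value of joint bar2 above 0.0029 m), for 0.05 s.
At the end, for the whole second after the job is handed in: Both bars are at least 2.9 mm down; the roller lies still on the board with its centre within 10 mm of the red line (and within 25 mm of the line's middle lengthwise), its axis within 0.12 rad of the line, between the tabs (value of joint each of bar1, bar2 above 0.0029 m and x of roller in the frame of mark between -0.01 and 0.01 m and y of roller in the frame of mark between -0.025 and 0.025 m and z of roller in the frame of mark below 0.05 m and angle between the y axis of roller and the y axis of mark, either way round below 0.12 rad and linear speed of roller below 0.01 m/s); the robot touches nothing.
It fails at once if the roller is squeezed or pressed with more than 30 N (contact force between the fingers and roller above 30 N).
It fails at once if the fingers press on the board or the bars (over 2 N) (contact force between the fingers and board above 2 N).
It fails at once if the roller is lifted off the board (20 mm) (z of roller in the frame of board above 0.087 m).
It fails at once if a cup is moved (20 mm) (distance of any of goblet_big, goblet_small from where it was at the start of the episode above 0.02 m).
It fails at once if the bowl is moved (20 mm) (distance of bowl from where it was at the start of the episode above 0.02 m).
It also fails if it takes over 72 s, if anything falls off the work surface, if the arm or the gripper's body presses on something with over 40 N, if the wrist force passes 120 N, or if a joint passes its speed limit or range.

## Working session

There is one attempt and no reset: what is moved stays moved. The work goes in short steps, Python scripts to look and compute and a shell command to move; the robot and the scene stay as the last step left them, time stands still between calls to the robot, and variables do not carry over. Pictures are saved under pics/ and viewed, and the job is handed in when it is done.

```bash
ls; mkdir -p pics
python3 - <<'E'
from bench import monitor,get_image,ctrl
import cv2,numpy as np
np.set_printoptions(precision=4,suppress=True)
s=monitor.get_state()
for k,v in s.items(): print(k,v)
for n in ["side","top","wrist"]:
    d=get_image(n); cv2.imwrite(f"pics/{n}0.png",d["img"][:,:,::-1]); print(n,{k:v for k,v in d.items() if k!='img'})
    np.savez(f"pics/{n}0.npz",**d)
E
```

```text
pics
time 0.0
joint_positions [ 1.2711  0.3219 -0.07    1.4516  0.0226  1.3708 -0.0569]
qd [-0.0006 -0.0006 -0.0003 -0.0008  0.0005  0.0013  0.0006]
joint_torque [  0.0001 -49.1295  -0.4037 -31.2539  -0.0638   0.0436   0.0002]
position [ 0.2005 -0.6181  0.4037]
tool_rot [ 2.0524  0.3267 -2.0533]
ft_force [-0.006  -1.0269  0.3695]
torque [0.0565 0.026  0.0106]
grip_width 1.0031820097414512
side {'mtx': array([[460.6959,   0.    , 326.7368],
       [  0.    , 460.6959, 208.6915],
       [  0.    ,   0.    ,   1.    ]]), 'view': array([[-0.7407, -0.6718, -0.0033,  0.4201],
       [ 0.4716, -0.5234,  0.7097, -0.3496],
       [-0.4785,  0.5241,  0.7045, -0.866 ],
       [ 0.    ,  0.    ,  0.    ,  1.    ]])}
top {'mtx': array([[364.6689,   0.    , 318.3295],
       [  0.    , 364.6689, 202.9158],
       [  0.    ,   0.    ,   1.    ]]), 'view': array([[-0.0041, -0.9998, -0.0181, -0.0513],
       [ 0.9941, -0.0061,  0.1083, -0.5911],
       [-0.1084, -0.0176,  0.994 , -1.1018],
       [ 0.    ,  0.    ,  0.    ,  1.    ]])}
wrist {'mtx': array([[309.7069,   0.    , 322.1639],
       [  0.    , 309.7069, 201.9208],
       [  0.    ,   0.    ,   1.    ]]), 'view': array([[ 0.3091, -0.951 , -0.0017, -0.6495],
       [ 0.9094,  0.2961, -0.292 ,  0.0356],
       [ 0.2782,  0.0887,  0.9564, -0.3928],
       [ 0.    ,  0.    ,  0.    ,  1.    ]])}
```

View pics/side0.png

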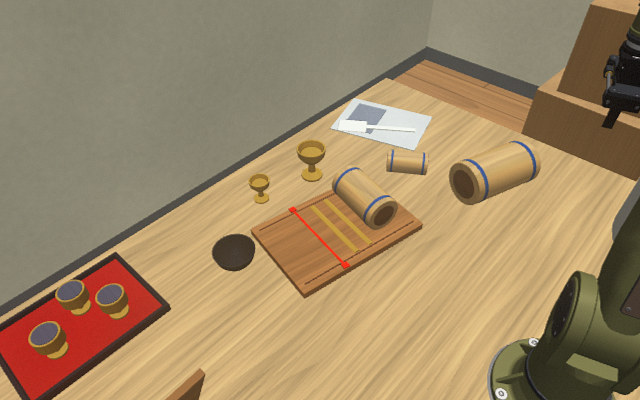

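View pics/top0.png

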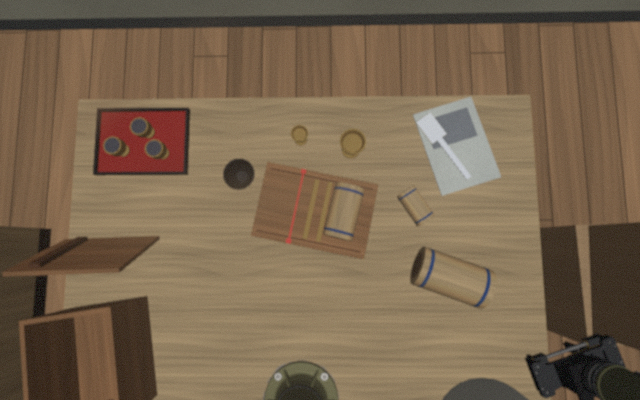

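View pics/wrist0.png

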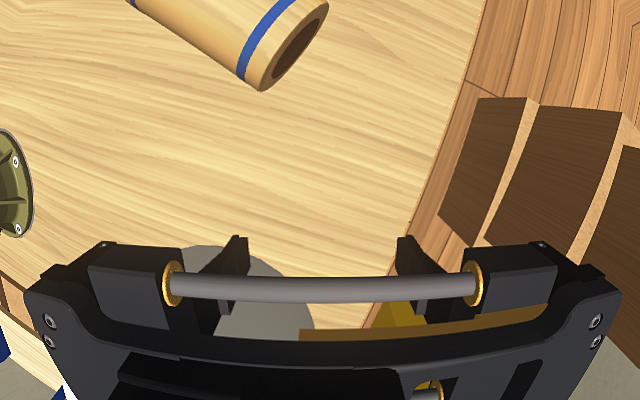

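Three roller-like things in the top view: a small one at (415,206), a big one at (450,278) and a middle-sized one on the board at (345,211). The last fits, since it is the middle-sized one and lies across the board's top. I'll confirm it in an enlarged crop.

Run:
```python
import cv2
a=cv2.imread('pics/top0.png')[150:270,235:395]; cv2.imwrite('pics/topc.png',cv2.resize(a,None,fx=5,fy=5,interpolation=cv2.INTER_CUBIC))
a=cv2.imread('pics/side0.png')[155:305,240:440]; cv2.imwrite('pics/sidec.png',cv2.resize(a,None,fx=4,fy=4,interpolation=cv2.INTER_CUBIC))
```

```text
(no output)
```

View pics/topc.png

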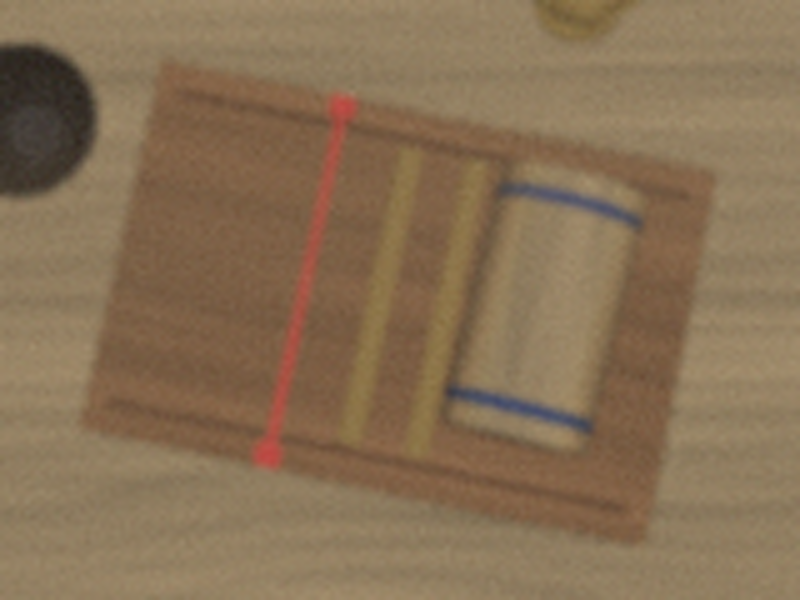

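View pics/sidec.png

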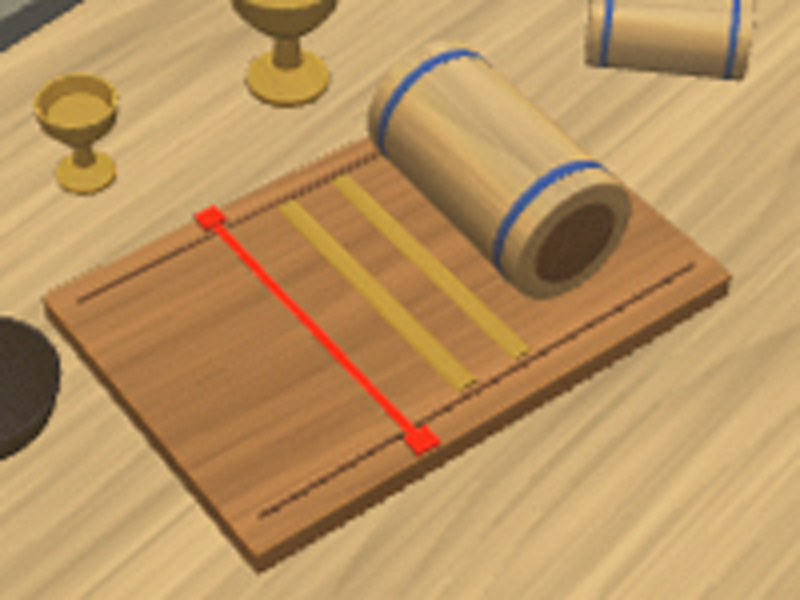

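The crop confirms it: the middle-sized roller with two blue bands lies on the board, with the small one beyond it. Red tabs are at top-crop (342,107) and (268,453), and the bars lie between the roller and the line. Next I'll triangulate.

```bash
cat > h.py <<'E'
import numpy as np,cv2
np.set_printoptions(precision=4,suppress=True)
def cam(d):
    F=np.diag([1,-1,-1.]); R=F@d['view'][:3,:3]; t=F@d['view'][:3,3]; return d['mtx'],R,t
def ray(c,p):
    K,R,t=c; return -R.T@t, (lambda v:v/np.linalg.norm(v))(R.T@np.linalg.inv(K)@np.array([p[0],p[1],1.]))
def tri(c1,p1,c2,p2):
    K,R,t=c1;K2,R2,t2=c2
    X=cv2.triangulatePoints(K@np.c_[R,t],K2@np.c_[R2,t2],np.array(p1,float),np.array(p2,float)); return (X[:3]/X[3])[:,0]
def onz(c,p,z):
    C,d=ray(c,p); return C+d*(z-C[2])/d[2]
def axis(c,l1,l2,z):
    # silhouette lines (2 pts each) -> bisecting plane -> axis line at height z
    C=ray(c,l1[0])[0]
    n=[]
    for l in(l1,l2):
        v=np.cross(ray(c,l[0])[1],ray(c,l[1])[1]); n.append(v/np.linalg.norm(v))
    m=n[0]+n[1] if n[0]@n[1]>0 else n[0]-n[1]
    m/=np.linalg.norm(m); half=np.arccos(abs(n[0]@n[1]))/2
    d=np.cross(m,[0,0,1]); d/=np.linalg.norm(d)
    # point: min-norm on m.(X-C)=0, z=z
    mm=m[:2]; r=m@C-m[2]*z; p=mm*r/(mm@mm)
    a=np.cross(n[0],n[1]); a/=np.linalg.norm(a) # true axis dir
    dist=np.linalg.norm(np.cross(np.r_[p,z]-C,a))
    return p,d[:2],dist*np.sin(half),a
T=lambda p:(p[0]/5+235-.4,p[1]/5+150-.4)
S=lambda p:(p[0]/4+240-.375,p[1]/4+155-.375)
E
cat > m1.py <<'E'
from h import *
ct=cam(np.load('pics/top0.npz'));cs=cam(np.load('pics/side0.npz'))
P={'tabA':((342,107),(210,217)),'tabB':((268,453),(422,440)),'cornA':((165,63),(45,298)),'cornC':((82,430),(258,553)),'cornD':((643,540),(728,279)),
'b2A':((411,151),(290,206)),'b2B':((353,441),(463,386)),'b1A':((476,165),(343,181)),'b1B':((418,453),(516,356))}
X={}
for k,(a,b) in P.items(): X[k]=tri(ct,T(a),cs,S(b)); print(k,X[k], onz(ct,T(a),.022),onz(cs,S(b),.022))
z=.067
print('top axis',axis(ct,[T((510,170)),T((447,410))],[T((643,205)),T((586,445))],z))
print('side axis',axis(cs,[S((378,140)),S((496,262))],[S((478,47)),S((603,163))],z))
E
python3 m1.py
```

```text
tabA [ 0.6928 -0.0064  0.0269] [ 0.6938 -0.006   0.022 ] [ 0.6964 -0.0097  0.022 ]
tabB [0.4753 0.0391 0.0252] [0.476  0.0399 0.022 ] [0.4765 0.0369 0.022 ]
cornA [0.7238 0.1072 0.0193] [0.7232 0.1067 0.022 ] [0.7217 0.1087 0.022 ]
cornC [0.4913 0.1562 0.023 ] [0.4907 0.156  0.022 ] [0.4921 0.1559 0.022 ]
cornD [ 0.4207 -0.1927  0.0154] [ 0.4217 -0.1916  0.022 ] [ 0.4175 -0.1872  0.022 ]
b2A [ 0.6643 -0.0502  0.0237] [ 0.6653 -0.0496  0.022 ] [ 0.665  -0.0516  0.022 ]
b2B [ 0.4847 -0.0118  0.0201] [ 0.4832 -0.0129  0.022 ] [ 0.4848 -0.0099  0.022 ]
b1A [ 0.6552 -0.0911  0.0228] [ 0.6561 -0.0906  0.022 ] [ 0.6553 -0.092   0.022 ]
b1B [ 0.477  -0.0523  0.0184] [ 0.4756 -0.0533  0.022 ] [ 0.4761 -0.0492  0.022 ]
top axis (array([0.0037, 0.0142]), array([ 0.9676, -0.2525]), np.float64(0.04647958601800349), array([-0.9475,  0.2531,  0.1954]))
side axis (array([0.0046, 0.0168]), array([ 0.9649, -0.2627]), np.float64(0.043876255706270226), array([-0.9675,  0.2525, -0.0155]))
```

```bash
cat >> m1.py <<'E'
print('---')
from scipy.spatial.transform import Rotation as Ro
R=Ro.from_rotvec([2.0524,0.3267,-2.0533]).as_matrix(); print(R)
u=np.array([-.98,.2]);u/=np.linalg.norm(u);bx=np.array([-u[1]*-1,-u[0]])
mid=np.array([.5848,.0155])
for c,f,pts in((ct,T,[(503,190),(640,223),(450,393),(590,428)]),(cs,S,[(382,150),(476,53),(498,262),(600,165)])):
    Q=[f(p) for p in pts]
    p,d,r,_=axis(c,[Q[0],Q[2]],[Q[1],Q[3]],.067)
    C=ray(c,Q[0])[0]
    # band ends: nearest point of each ray to axis line
    al=[]
    A=np.r_[p,.067];D=np.r_[d,0]
    for q in Q:
        o,v=ray(c,q); M=np.c_[D,-v]; s=np.linalg.lstsq(M,o-A,rcond=None)[0][0]; al.append(s)
    cen=p+d*np.mean(al)
    print('axis ang',np.arctan2(d[1],d[0]),'r',r,'al',np.array(al),'cen',cen,'rel mark bx,by',(cen-mid)@bx,(cen-mid)@u)
print(bx,u)
for k in X: print(k,(X[k][:2]-mid)@bx,(X[k][:2]-mid)@u)
E
python3 m1.py|sed -n '/---/,$p'
```

```text
---
[[-0.0007  0.3087 -0.9512]
 [ 0.0018 -0.9512 -0.3087]
 [-1.     -0.0019  0.0001]]
axis ang -0.25755141544342725 r 0.04498499967438525 al [0.6393 0.6399 0.5127 0.5133] cen [ 0.5614 -0.131 ] rel mark bx,by -0.14824385156324124 -0.006409514193497677
axis ang -0.24093674387328978 r 0.03843582458093566 al [0.6493 0.6472 0.5259 0.5206] cen [ 0.5701 -0.1348] rel mark bx,by -0.1501694683400018 -0.015608523220591707
[0.2    0.9798] [-0.9798  0.2   ]
tabA 0.00015526805907220336 -0.1101717010220773
tabB 0.001255383973089685 0.11197524350475982
cornA 0.11763235366728463 -0.1178614914391587
cornC 0.11916366899893979 0.11978227055399887
cornD -0.2367880220640816 0.1191253537235768
b2A -0.04842752580232956 -0.09104656464354952
b2B -0.046755307908268595 0.0925877790606088
b1A -0.09034210646398251 -0.09028905050491892
b1B -0.08797530947608809 0.09206554630023293
```

```bash
python3 -m creep '[[4,-5,-48,-0.077,0,0,70],[4,-5,-48,-0.077,0,0,70],[4,-5,-48,-0.077,0,0,70],[4,-5,-48,-0.077,0,0,70],[4,-5,-48,-0.077,0,0,70]]'; python3 -m creep '[[4,-5,-48,-0.077,0,0,70],[4,-5,-48,-0.077,0,0,70],[4,-5,-48,-0.077,0,0,70],[4,-5,-48,-0.077,0,0,70],[4,-5,-48,-0.077,0,0,70]]'; python3 -m creep '[[4,-5,-48,-0.077,0,0,70],[4,-5,-20,-0.077,0,0,70],[0,0,0,0,0,0,70]]'
```

```text
time: 0.65
position: [0.4038, -0.4873, 0.3842]
tool_rot: [1.814, 0.664, -1.814]
ft_force: [1.1, -0.7, -0.4]
grip_width: 0.812
time: 1.15
position: [0.5415, -0.2907, 0.3643]
tool_rot: [1.556, 0.94, -1.556]
ft_force: [0.6, -0.8, -0.8]
grip_width: 0.806
time: 1.45
position: [0.5632, -0.2222, 0.3561]
tool_rot: [1.445, 1.041, -1.444]
ft_force: [-0.7, -1.1, -0.2]
grip_width: 0.806
```

```bash
cat > snap.py <<'E'
import sys
from bench import get_image
import cv2,numpy as np
for n in sys.argv[2:]:
    d=get_image(n); np.savez(f"pics/{n}{sys.argv[1]}.npz",**d); cv2.imwrite(f"pics/{n}{sys.argv[1]}.png",d["img"][:,:,::-1])
E
python3 snap.py 1 wrist
python3 - <<'E'
import cv2
a=cv2.imread('pics/wrist1.png'); cv2.imwrite('pics/w1b.png',cv2.resize(a,(800,500)))
E
```

```text
(no output)
```

View pics/w1b.png

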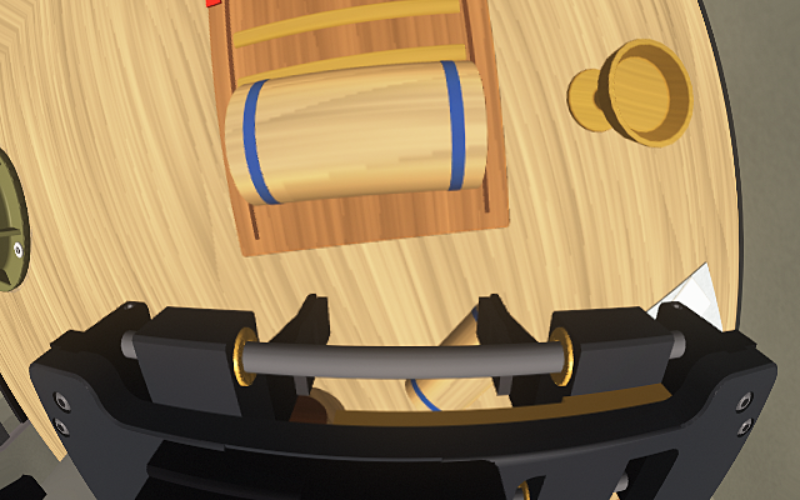

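The wrist view shows the roller with blue bands ending near (263,82)/(274,203) on the left and (449,62)/(457,188) on the right, with both bars ahead of it. I'll enlarge to measure.

Run:
```python
import cv2
a=cv2.imread('pics/wrist1.png')[0:210,160:420]; cv2.imwrite('pics/w1c.png',cv2.resize(a,None,fx=2.8,fy=2.8,interpolation=cv2.INTER_CUBIC))
```

```text
(no output)
```

View pics/w1c.png

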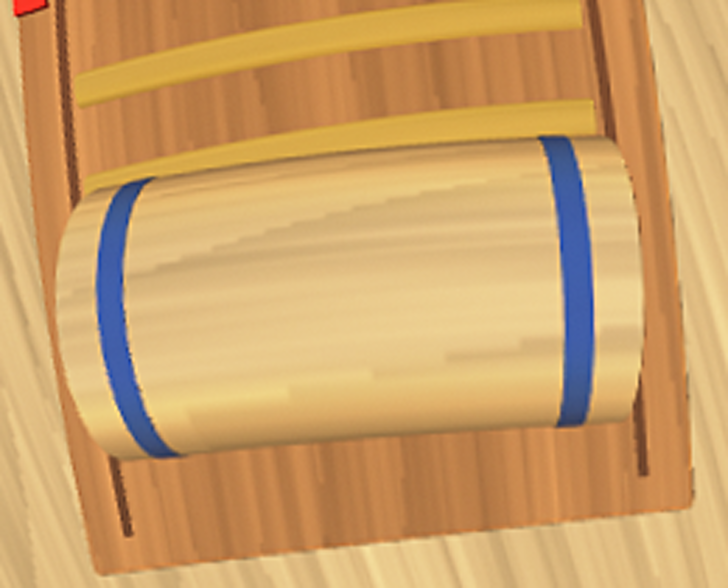

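```bash
cat > m2.py <<'E'
from h import *
import h
def wray(c,p):
    K,R,t=c; x=np.array([(p[0]-K[0,2])/K[0,0],(p[1]-K[1,2])/K[1,1]]); th=np.hypot(*x)
    v=np.r_[x/th*np.sin(th),np.cos(th)]; return -R.T@t,R.T@v
h.ray=wray
W=lambda p:(p[0]/2.8+160-.32,p[1]/2.8-.32)
c=cam(np.load('pics/wrist1.npz'))
for n,p in dict(cornL=(103,574),cornR=(693,508),b2L=(80,91),b2R=(582,13),b1R=(595,118)).items(): print(n,onz(c,W(p),.022))
u=np.array([-.9798,.2]);bx=np.array([.2,.9798]);mid=np.array([.5848,.0155])
Q=[W(p) for p in [(140,182),(165,457),(557,137),(571,426)]]
p,d,r,a=axis(c,[Q[0],Q[2]],[Q[1],Q[3]],.067)
A=np.r_[p,.067];D=np.r_[d,0];al=[]
for q in Q:
    o,v=wray(c,q); al.append(np.linalg.lstsq(np.c_[D,-v],o-A,rcond=None)[0][0])
cen=p+d*np.mean(al)
print('ang',np.arctan2(d[1],d[0]),r,a,np.array(al),cen,(cen-mid)@bx,(cen-mid)@u)
E
python3 m2.py
```

```text
cornL [ 0.4227 -0.1944  0.022 ]
cornR [ 0.6522 -0.2433  0.022 ]
b2L [ 0.4832 -0.0116  0.022 ]
b2R [ 0.6691 -0.052   0.022 ]
b1R [ 0.6598 -0.0928  0.022 ]
ang 2.8876054204375805 0.043331369877132174 [-0.9677  0.2517 -0.0167] [-0.5129 -0.5111 -0.6407 -0.6399] [ 0.5612 -0.1311] -0.1483248206864896 -0.006234980503954333
```

```bash
cat > st.py <<'E'
from h import *
from bench import monitor
from scipy.spatial.transform import Rotation as Ro
import sys
s=monitor.get_state();R=Ro.from_rotvec(s['tool_rot']).as_matrix();p=np.array(s['position'])
print('t',s['time'],'p',p,'f',np.array(s['ft_force']),'ytool ang',np.arctan2(R[1,1],R[0,1]),'tilt',R[:,0],'q7',s['joint_positions'][6])
u=np.array([-.9798,.2]);bx=np.array([.2,.9798]);mid=np.array([.5848,.0155])
print('rel mark',(p[:2]-mid)@bx,(p[:2]-mid)@u,'tip z',p[2]-.182)
if len(sys.argv)>2:
    d=R.T@(np.array(list(map(float,sys.argv[1:4])))-p); print('tool shift mm',d*1000)
E
python3 st.py .558 -.1407 .310
```

```text
t 1.5 p [ 0.5624 -0.2255  0.3563] f [-0.2826 -1.0333 -0.5499] ytool ang -0.33001859293771796 tilt [-0.0009  0.0004 -1.    ] q7 -0.09417295357560404
rel mark -0.2406399083386666 -0.026228810106791234 tip z 0.1743190955788821
tool shift mm [ 46.3531 -31.5795 -78.8264]
```

```bash
python3 -m creep '[[11,-8,-20,-0.025,0,0,70],[11,-8,-20,-0.025,0,0,70],[11,-8,-20,-0.025,0,0,70],[12,-7,-18,-0.02,0,0,70],[0,0,0,0,0,0,70]]';python3 -m creep '[[0,0,0,0,0,0,70]]'; python3 st.py .558 -.1407 .310
```

```text
time: 2.0
position: [0.5542, -0.143, 0.3103]
tool_rot: [1.381, 1.09, -1.384]
ft_force: [0.5, 1.2, 0.2]
grip_width: 0.805
time: 2.1
position: [0.555, -0.146, 0.312]
tool_rot: [1.384, 1.084, -1.385]
ft_force: [-0.8, -1.1, 1.1]
grip_width: 0.806
t 2.1 p [ 0.555 -0.146  0.312] f [-0.765  -1.1025  1.1369] ytool ang -0.24129111976117273 tilt [-0.0001 -0.0015 -1.    ] q7 -0.14132381630133908
rel mark -0.16423628946433544 -0.0030999758492922867 tip z 0.129985825193286
tool shift mm [ 1.9777  1.6465 -5.9048]
```

```bash
python3 -m creep '[[6,0,0,0,0,0,70],[6,0,0,0,0,0,70],[0,0,0,0,0,0,70]]'; for i in 1; do python3 st.py; done; python3 -m creep '[[2,0,0,0,0,0,70],[0,0,0,0,0,0,70]]'; python3 -m creep '[[2,0,0,0,0,0,70],[0,0,0,0,0,0,70]]'
```

```text
time: 2.4
position: [0.5548, -0.1449, 0.2988]
tool_rot: [1.383, 1.087, -1.385]
ft_force: [-1.6, 0.5, -0.3]
grip_width: 0.804
t 2.4 p [ 0.5548 -0.1449  0.2988] f [-1.5971  0.483  -0.3045] ytool ang -0.23992494913523227 tilt [-0.0015  0.0001 -1.    ] q7 -0.14688239648056706
rel mark -0.16317879613540423 -0.0026465076048120904 tip z 0.11675269948828709
time: 2.6
position: [0.5551, -0.144, 0.2975]
tool_rot: [1.382, 1.087, -1.383]
ft_force: [-0.5, 0.6, 0.2]
grip_width: 0.805
time: 2.8
position: [0.5551, -0.1437, 0.2956]
tool_rot: [1.382, 1.087, -1.382]
ft_force: [0.4, -0.1, -0.3]
grip_width: 0.802
```

```bash
python3 -m creep '[[1,0,0,0,0,0,70],[0,0,0,0,0,0,70]]'; python3 -m creep '[[1,0,0,0,0,0,70],[0,0,0,0,0,0,70]]'
```

```text
time: 3.0
position: [0.5551, -0.1437, 0.2947]
tool_rot: [1.382, 1.087, -1.382]
ft_force: [-0.1, 0.1, -0.7]
grip_width: 0.808
time: 3.2
position: [0.5553, -0.1437, 0.2942]
tool_rot: [1.382, 1.087, -1.382]
ft_force: [-0.8, -0.1, 3.5]
grip_width: 0.808
```

```bash
python3 -m creep '[[1,0,0,0,0,0,70],[0,0,0,0,0,0,70]]'
```

```text
time: 3.4
position: [0.5553, -0.1438, 0.294]
tool_rot: [1.382, 1.086, -1.382]
ft_force: [-2.9, 0.7, 8.3]
grip_width: 0.805
```

```bash
python3 -m creep '[[1,0,-3,0,0,0,70],[0.3,0,-5,0,0,0,70],[0,0,-6,0,0,0,70],[0,0,-6,0,0,0,70],[0,0,0,0,0,0,70]]'; python3 st.py
```

```text
time: 3.9
position: [0.5605, -0.1227, 0.2944]
tool_rot: [1.382, 1.087, -1.38]
ft_force: [-7.2, 1.9, 17.4]
grip_width: 0.805
t 3.9 p [ 0.5605 -0.1227  0.2944] f [-7.157   1.8693 17.3652] ytool ang -0.23656792565847934 tilt [ 0.0016 -0.0002 -1.    ] q7 -0.1886913475577093
rel mark -0.14029811430102773 -0.003838366439858667 tip z 0.11240904698181259
```

```bash
python3 -m creep '[[0,-1,-6,0,0,0,70],[0,-0.5,-6,0,0,0,70],[0,0,-6,0,0,0,70],[0,0,0,0,0,0,70]]'; python3 st.py; python3 snap.py 2 side
python3 - <<'E'
import cv2
a=cv2.imread('pics/side2.png')[105:305,240:440]; cv2.imwrite('pics/s2c.png',cv2.resize(a,None,fx=3,fy=3,interpolation=cv2.INTER_CUBIC))
E
```

```text
time: 4.3
position: [0.5642, -0.1053, 0.2945]
tool_rot: [1.384, 1.084, -1.377]
ft_force: [-0.6, 0.7, 12.4]
grip_width: 0.805
t 4.3 p [ 0.5642 -0.1053  0.2945] f [-0.58    0.6718 12.4394] ytool ang -0.23649834015939702 tilt [ 0.0053 -0.0008 -1.    ] q7 -0.22205675025134053
rel mark -0.12246201211760409 -0.003986089495270387 tip z 0.11248479167585118
```

View pics/s2c.png

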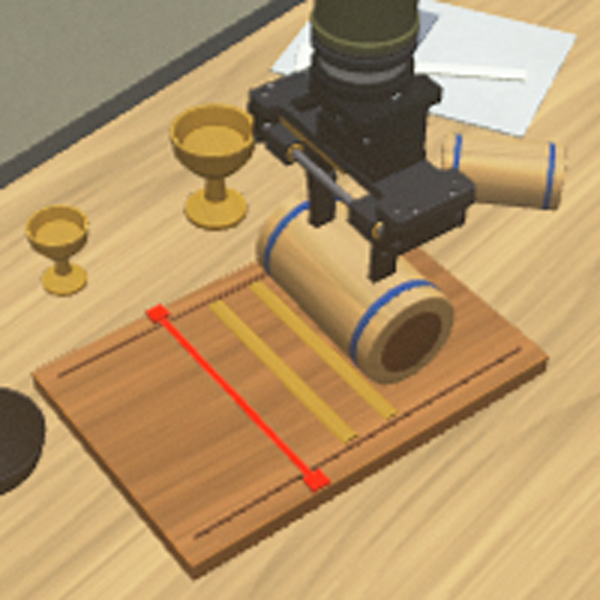

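```bash
python3 -m creep '[[0,0,-6,0,0,0,70],[0,0,-6,0,0,0,70],[0.3,0,-6,0,0,0,70],[0,0,0,0,0,0,70]]'; python3 st.py; python3 -m creep '[[-6,0,0,0,0,0,70],[-6,0,0,0,0,0,70],[0,0,0,0,0,0,70]]';  python3 snap.py 3 side top; python3 st.py
python3 - <<'E'
import cv2
a=cv2.imread('pics/side3.png')[105:305,240:440]; cv2.imwrite('pics/s3c.png',cv2.resize(a,None,fx=3,fy=3,interpolation=cv2.INTER_CUBIC))
a=cv2.imread('pics/top3.png')[150:270,235:395]; cv2.imwrite('pics/t3c.png',cv2.resize(a,None,fx=5,fy=5,interpolation=cv2.INTER_CUBIC))
E
```

```text
time: 4.75
position: [0.5686, -0.0876, 0.2939]
tool_rot: [1.384, 1.084, -1.376]
ft_force: [0.4, 0.5, 10.8]
grip_width: 0.806
t 4.75 p [ 0.5686 -0.0876  0.2939] f [ 0.3778  0.4565 10.7814] ytool ang -0.23645919238233426 tilt [ 0.0061 -0.0002 -1.    ] q7 -0.25683954966492234
rel mark -0.10424150857050642 -0.004786265468000331 tip z 0.11193636390450018
time: 5.05
position: [0.567, -0.0892, 0.3037]
tool_rot: [1.383, 1.086, -1.382]
ft_force: [-0.3, -0.4, 0.5]
grip_width: 0.81
t 5.15 p [ 0.5667 -0.0892  0.3029] f [-0.9064 -0.0108 -0.1338] ytool ang -0.2383120319888435 tilt [-0.0005 -0.0001 -1.    ] q7 -0.2506103452335361
rel mark -0.10617529089732533 -0.0032252125151387956 tip z 0.12086808527442333
```

View pics/s3c.png

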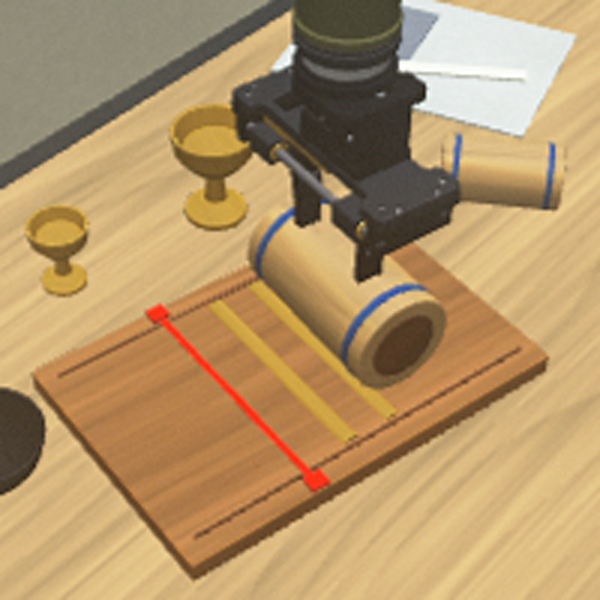

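View pics/t3c.png

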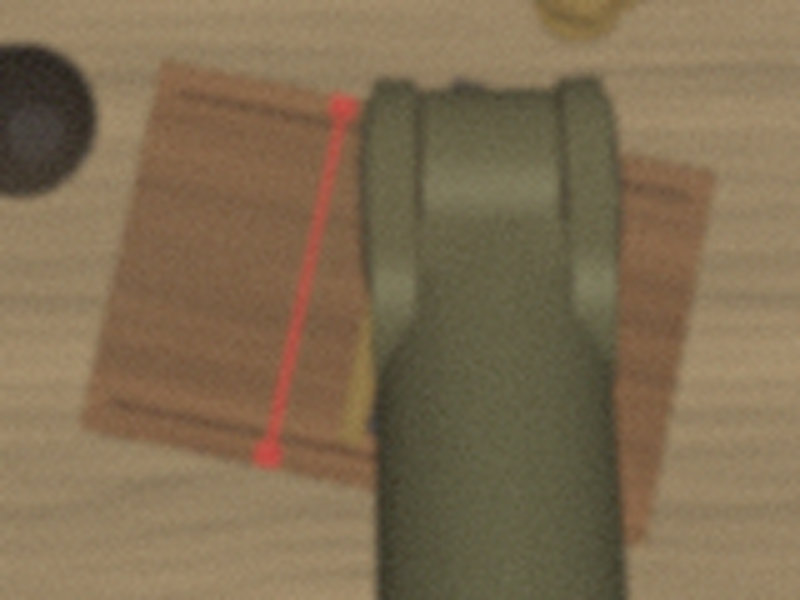

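```bash
cat > hole.py <<'E'
import h,sys; from h import *
cs=cam(np.load('pics/side0.npz')); u=np.array([-.9798,.2]);bx=np.array([.2,.9798]);mid=np.array([.5848,.0155])
def f(p): 
    q=onz(cs,p,.067)[:2]-mid; return np.array([q@bx,q@u])
a=f((383.4,214.6)); b=f((float(sys.argv[1])/3+239.7,float(sys.argv[2])/3+104.7)); print(a,b,b-a,'roller x ~',-.1483+(b-a)[0])
E
python3 hole.py 403 345
```

```text
[-0.1458  0.0722] [-0.1166  0.0718] [ 0.0292 -0.0004] roller x ~ -0.1190804982969798
```

```bash
python3 -m creep '[[0,0,15,0,0,0,70],[0,0,15,0,0,0,70],[4,0,0,0,0,0,70],[3,0,0,0,0,0,70],[0,0,0,0,0,0,70]]';python3 -m creep '[[1,0,0,0,0,0,70],[0,0,0,0,0,0,70]]'; python3 st.py
```

```text
time: 5.65
position: [0.5596, -0.1179, 0.2953]
tool_rot: [1.382, 1.088, -1.383]
ft_force: [0.5, -0.8, -0.3]
grip_width: 0.807
time: 5.85
position: [0.5599, -0.1175, 0.295]
tool_rot: [1.382, 1.088, -1.382]
ft_force: [1.3, 1.0, 0.1]
grip_width: 0.803
t 5.85 p [ 0.5599 -0.1175  0.295 ] f [1.3357 0.9798 0.1019] ytool ang -0.2370261759308258 tilt [-0.0001  0.0002 -1.    ] q7 -0.19708741168832397
rel mark -0.13533407744341633 -0.002238375118879384 tip z 0.11304671516196779
```

```bash
python3 -m creep '[[1,0,0,0,0,0,70],[1,-0.5,0,0,0,0,70],[1,-0.5,0,0,0,0,70],[0,0,0,0,0,0,70]]'; python3 st.py
```

```text
time: 6.25
position: [0.5595, -0.118, 0.2937]
tool_rot: [1.383, 1.084, -1.381]
ft_force: [-1.2, 0.3, 6.7]
grip_width: 0.806
t 6.25 p [ 0.5595 -0.118   0.2937] f [-1.2343  0.277   6.6537] ytool ang -0.237940472029355 tilt [ 0.0026 -0.0012 -1.    ] q7 -0.1979579237973949
rel mark -0.13583834504494421 -0.0019338433093946735 tip z 0.11172549850926011
```

```bash
python3 -m creep '[[1,-0.5,-5,0,0,0,70],[0.5,0,-5,0,0,0,70],[0,0,-5,0,0,0,70],[0,0,0,0,0,0,70]]'; python3 st.py
```

```text
time: 6.65
position: [0.5633, -0.102, 0.2943]
tool_rot: [1.383, 1.084, -1.378]
ft_force: [-2.5, 0.9, 15.9]
grip_width: 0.806
t 6.65 p [ 0.5633 -0.102   0.2943] f [-2.4959  0.884  15.9327] ytool ang -0.23664570308780514 tilt [ 0.0047 -0.001  -1.    ] q7 -0.22730084565092773
rel mark -0.11944843816432564 -0.002454030050346095 tip z 0.11234187403336798
```

```bash
python3 -m creep '[[0,0,-4,0,0,0,70],[0,0,-4,0,0,0,70],[0,0,0,0,0,0,70]]'; python3 st.py;python3 -m creep '[[0,0,-4,0,0,0,70],[0,0,0,0,0,0,70]]'; python3 st.py
```

```text
time: 6.95
position: [0.5651, -0.0949, 0.2944]
tool_rot: [1.383, 1.083, -1.378]
ft_force: [-2.0, -0.7, 17.3]
grip_width: 0.805
t 6.95 p [ 0.5651 -0.0949  0.2944] f [-2.006  -0.7144 17.2876] ytool ang -0.23713498308152073 tilt [ 0.0047 -0.0017 -1.    ] q7 -0.24254506624504618
rel mark -0.11206412296291757 -0.0028081461493580824 tip z 0.11242275756083786
time: 7.15
position: [0.5661, -0.0911, 0.2944]
tool_rot: [1.383, 1.083, -1.379]
ft_force: [-2.0, -0.1, 15.7]
grip_width: 0.808
t 7.15 p [ 0.5661 -0.0911  0.2944] f [-2.0165 -0.0601 15.696 ] ytool ang -0.23739893065818826 tilt [ 0.0048 -0.0017 -1.    ] q7 -0.2503178077445606
rel mark -0.10815184597046662 -0.0029808030885994873 tip z 0.11242597233378876
```

```bash
python3 -m creep '[[0,0,-4,0,0,0,70],[0,0,-4,0,0,0,70],[0,0,0,0,0,0,70]]'; python3 st.py;python3 -m creep '[[0,0,-4,0,0,0,70],[0,0,-4,0,0,0,70],[0,0,0,0,0,0,70]]'; python3 st.py; python3 snap.py 4 side;python3 - <<'E'
import cv2
a=cv2.imread('pics/side4.png')[105:305,240:440]; cv2.imwrite('pics/s4c.png',cv2.resize(a,None,fx=3,fy=3,interpolation=cv2.INTER_CUBIC))
E
```

```text
time: 7.45
position: [0.5681, -0.0831, 0.2944]
tool_rot: [1.384, 1.083, -1.378]
ft_force: [-1.7, -0.0, 15.8]
grip_width: 0.807
t 7.45 p [ 0.5681 -0.0831  0.2944] f [-1.665  -0.0466 15.7912] ytool ang -0.2372000942944253 tilt [ 0.0052 -0.0014 -1.    ] q7 -0.2658372297796501
rel mark -0.09991374328326409 -0.0033495174858470876 tip z 0.11242125627828353
time: 7.75
position: [0.57, -0.0752, 0.2944]
tool_rot: [1.384, 1.083, -1.378]
ft_force: [-1.4, -0.3, 15.5]
grip_width: 0.805
t 7.75 p [ 0.57   -0.0752  0.2944] f [-1.3614 -0.3112 15.4655] ytool ang -0.2370345113037356 tilt [ 0.0055 -0.0012 -1.    ] q7 -0.2812836464576222
rel mark -0.09177013144892186 -0.003677780826681463 tip z 0.11243849324464716
```

View pics/s4c.png

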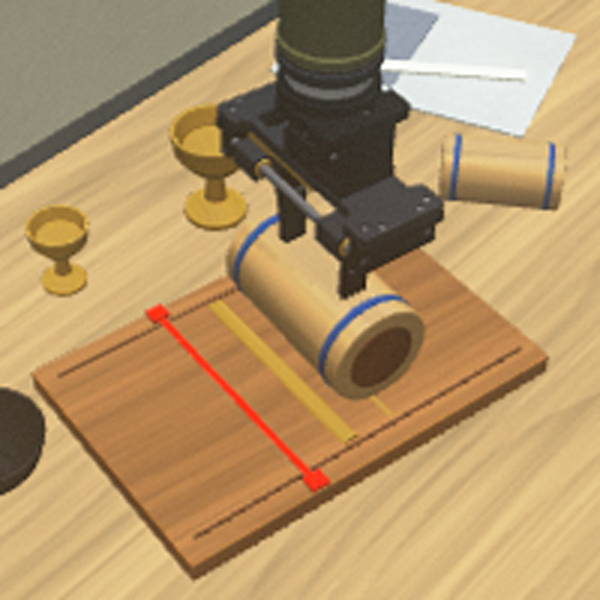

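```bash
python3 hole.py 382 360; python3 -m creep '[[0,0,-4,0,0,0,70],[0,0,-4,0,0,0,70],[0,0,0,0,0,0,70]]'; python3 st.py;python3 -m creep '[[0,0,-4,0,0,0,70],[0,0,-4,0,0,0,70],[0,0,0,0,0,0,70]]'; python3 st.py
```

```text
[-0.1458  0.0722] [-0.0927  0.0744] [0.0531 0.0023] roller x ~ -0.0951805149840161
time: 8.1
position: [0.572, -0.0672, 0.2943]
tool_rot: [1.384, 1.083, -1.377]
ft_force: [-0.7, 0.3, 14.5]
grip_width: 0.805
t 8.1 p [ 0.572  -0.0672  0.2943] f [-0.6961  0.3067 14.5434] ytool ang -0.23703938044095635 tilt [ 0.006  -0.0008 -1.    ] q7 -0.2968879149049001
rel mark -0.08358746340213495 -0.004044222257335498 tip z 0.11233123832730368
time: 8.4
position: [0.574, -0.0592, 0.294]
tool_rot: [1.385, 1.084, -1.376]
ft_force: [-0.1, 2.5, 12.1]
grip_width: 0.807
t 8.4 p [ 0.574  -0.0592  0.294 ] f [-0.1382  2.4777 12.0912] ytool ang -0.2367709095890214 tilt [ 0.0062 -0.0002 -1.    ] q7 -0.31231549806923586
rel mark -0.07533536138197523 -0.004321100775920344 tip z 0.1120196674618929
```

```bash
python3 -m creep '[[1,0,0,0,0,0,70],[0,0,0,0,0,0,70]]'; python3 st.py; python3 -m creep '[[0.5,0,-2,0,0,0,70],[0,0,-2,0,0,0,70],[0,0,0,0,0,0,70]]'; python3 st.py
```

```text
time: 8.6
position: [0.574, -0.0593, 0.2939]
tool_rot: [1.385, 1.083, -1.377]
ft_force: [-0.7, 1.5, 16.4]
grip_width: 0.805
t 8.6 p [ 0.574  -0.0593  0.2939] f [-0.7176  1.4807 16.3526] ytool ang -0.23712243779960657 tilt [ 0.0064 -0.0004 -1.    ] q7 -0.3126763206846194
rel mark -0.07545067353630909 -0.004412433675519556 tip z 0.11186937219925835
time: 8.9
position: [0.5751, -0.0549, 0.2935]
tool_rot: [1.385, 1.083, -1.376]
ft_force: [-1.2, 3.0, 16.7]
grip_width: 0.807
t 8.9 p [ 0.5751 -0.0549  0.2935] f [-1.1929  3.0338 16.7405] ytool ang -0.23666524810764275 tilt [ 0.0069  0.0002 -1.    ] q7 -0.32072321829367073
rel mark -0.0709502579836951 -0.004575077129288064 tip z 0.11146980562558201
```

Lifting off now to look before rolling over bar 2.

```bash
python3 -m creep '[[-6,1,0,0,0,0,70],[-8,0.5,0,0,0,0,70],[0,0,15,0,0,0,70],[0,0,17,0,0,0,70],[0,0,0,0,0,0,70]]'; python3 snap.py 5 side wrist; python3 st.py;python3 - <<'E'
import cv2
a=cv2.imread('pics/side5.png')[105:305,240:440]; cv2.imwrite('pics/s5c.png',cv2.resize(a,None,fx=3,fy=3,interpolation=cv2.INTER_CUBIC))
E
```

```text
time: 9.4
position: [0.5661, -0.0921, 0.3023]
tool_rot: [1.383, 1.084, -1.389]
ft_force: [0.1, -1.1, -0.5]
grip_width: 0.804
t 9.5 p [ 0.5668 -0.089   0.3026] f [-0.5824  1.343   0.1426] ytool ang -0.2400009090932609 tilt [-0.0009  0.0002 -1.    ] q7 -0.25254837029194366
rel mark -0.10595502851584031 -0.0032139427770238437 tip z 0.1206042557939851
```

View pics/s5c.png

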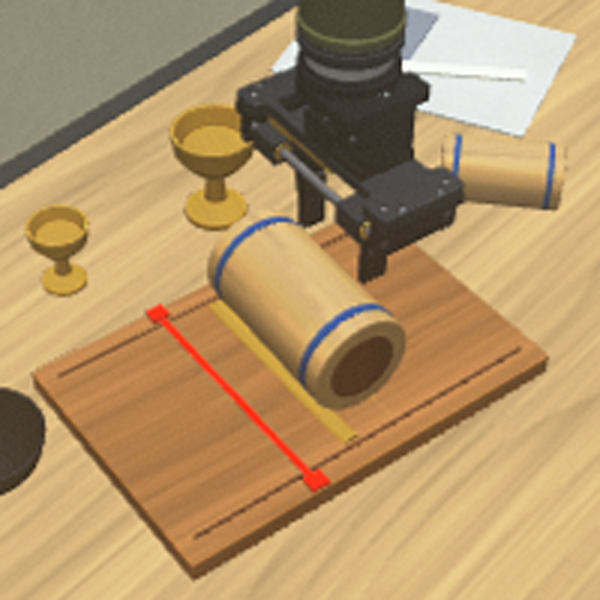

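View pics/wrist5.png

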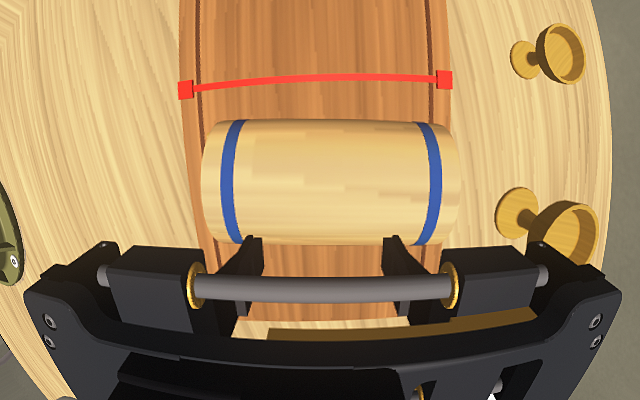

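```bash
python3 hole.py 362 375
cat > wm.py <<'E'
import sys,json
from h import *
import h
def wray(c,p):
    K,R,t=c; x=np.array([(p[0]-K[0,2])/K[0,0],(p[1]-K[1,2])/K[1,1]]); th=np.hypot(*x)
    return -R.T@t,R.T@np.r_[x/th*np.sin(th),np.cos(th)]
h.ray=wray
c=cam(np.load(sys.argv[1])); Q=json.loads(sys.argv[2])
u=np.array([-.9798,.2]);bx=np.array([.2,.9798]);mid=np.array([.5848,.0155])
p,d,r,a=axis(c,[Q[0],Q[2]],[Q[1],Q[3]],.067)
A=np.r_[p,.067];D=np.r_[d,0];al=[]
for q in Q:
    o,v=wray(c,q); al.append(np.linalg.lstsq(np.c_[D,-v],o-A,rcond=None)[0][0])
cen=p+d*np.mean(al)
print('ang',np.arctan(d[1]/d[0]),'r',r,cen,'rel mark',(cen-mid)@bx,(cen-mid)@u)
if len(sys.argv)>3:
    L=[onz(c,q,.024)[:2] for q in json.loads(sys.argv[3])]
    m=(L[0]+L[1])/2; e=L[1]-L[0]; e/=np.linalg.norm(e)
    print('tabs',L,'mid',m,'ang',np.arctan(e[1]/e[0]),'roller rel this:',(cen-m)@np.array([-e[1],e[0]]),(cen-m)@e)
E
python3 wm.py pics/wrist5.npz '[[235,120.5],[245,244],[424,123],[430,244]]' '[[186,90],[444,80]]'
```

```text
[-0.1458  0.0722] [-0.0699  0.0775] [0.0759 0.0054] roller x ~ -0.07240254707214915
ang -0.24837141260326498 r 0.04624222137143802 [ 0.5822 -0.0645] rel mark -0.07895145735521103 -0.01345728308556757
tabs [array([0.4756, 0.0386]), array([ 0.6954, -0.0078])] mid [0.5855 0.0154] ang -0.2080664697690544 roller rel this: -0.07886922198167985 0.013266728865851793
```

Run:
```python
import cv2
a=cv2.imread('pics/side5.png')[165:255,300:385]; cv2.imwrite('pics/s5d.png',cv2.resize(a,None,fx=6.5,fy=6.5,interpolation=cv2.INTER_CUBIC))
a=cv2.imread('pics/wrist5.png')[70:270,170:480]; cv2.imwrite('pics/w5d.png',cv2.resize(a,None,fx=2.5,fy=2.5,interpolation=cv2.INTER_CUBIC))
```

```text
(no output)
```

View pics/s5d.png

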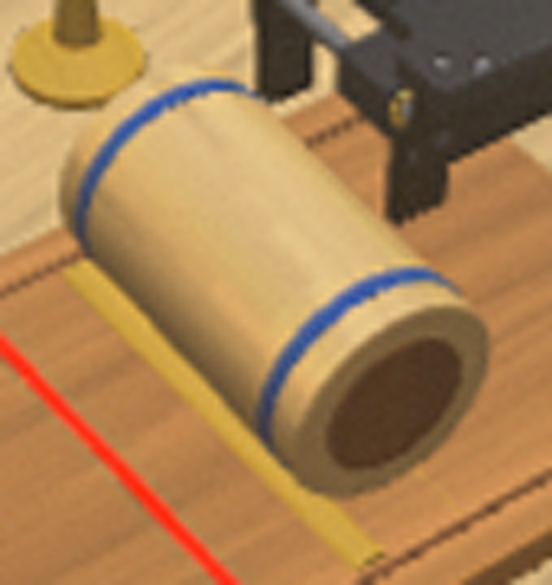

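View pics/w5d.png

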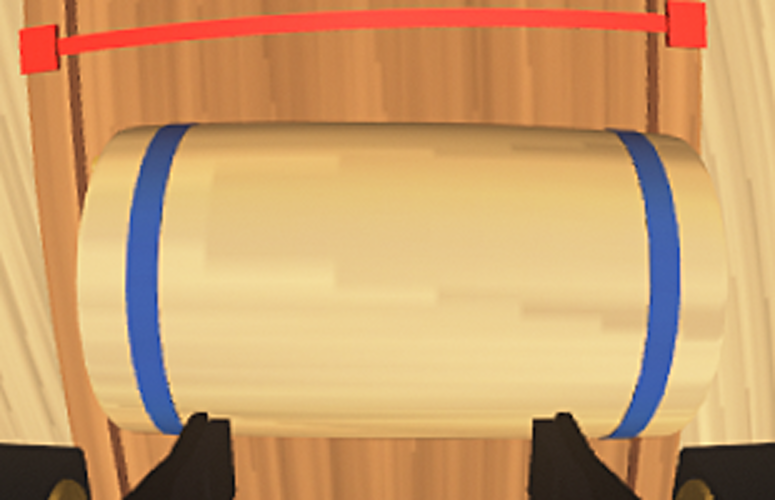

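```bash
python3 wm.py pics/wrist5.npz '[[241,119.8],[237,243.4],[421,122.2],[418,244.6]]' '[[185.5,89.7],[444.4,80]]'
cat > sm.py <<'E'
import sys,json
from h import *
c=cam(np.load('pics/side0.npz')); Q=json.loads(sys.argv[1])
u=np.array([-.9798,.2]);bx=np.array([.2,.9798]);mid=np.array([.5848,.0155])
p,d,r,a=axis(c,[Q[0],Q[2]],[Q[1],Q[3]],.067)
A=np.r_[p,.067];D=np.r_[d,0];al=[]
for q in Q:
    o,v=ray(c,q); al.append(np.linalg.lstsq(np.c_[D,-v],o-A,rcond=None)[0][0])
cen=p+d*np.mean(al)
print('ang',np.arctan(d[1]/d[0]),'r',r,cen,'rel mark',(cen-mid)@bx,(cen-mid)@u,np.array(al))
E
python3 sm.py '[[312.3,202.7],[339.2,179.6],[340.5,232.7],[369.2,209.6]]'
python3 sm.py '[[335.3,192],[359,168.2],[364.3,220.3],[390,196]]'
```

```text
ang -0.2498468373649316 r 0.045106836067620885 [ 0.579  -0.0635] rel mark -0.07858055065246201 -0.010148470237963612
tabs [array([0.4752, 0.039 ]), array([ 0.6958, -0.0079])] mid [0.5855 0.0155] ang -0.20944760697741946 roller rel this: -0.07868788078299183 0.01011320004559306
ang -0.2529492426193799 r 0.03801822192243766 [ 0.5817 -0.0654] rel mark -0.07987396706110475 -0.013152386191114732 [0.646  0.639  0.5213 0.5119]
ang -0.2419717026508724 r 0.040549443999872745 [ 0.5693 -0.1348] rel mark -0.15041726562415095 -0.014847998795154903 [0.6493 0.6458 0.5252 0.5196]
```

```bash
python3 -m creep '[[0,5,-11,0,0,0,70],[4,0,0,0,0,0,70],[3,0,0,0,0,0,70],[2,0,0,0,0,0,70],[0,0,0,0,0,0,70]]'; python3 st.py
```

```text
time: 10.0
position: [0.5745, -0.0784, 0.294]
tool_rot: [1.382, 1.088, -1.383]
ft_force: [0.6, -0.2, 1.3]
grip_width: 0.805
t 10.0 p [ 0.5745 -0.0784  0.294 ] f [ 0.6262 -0.2295  1.2592] ytool ang -0.23768523776136116 tilt [-0.0007 -0.0001 -1.    ] q7 -0.28004373551372774
rel mark -0.09402546120331019 -0.008689184690254082 tip z 0.1119688115320015
```

```bash
python3 -m creep '[[1,-0.5,0,0,0,0,70],[1,-0.5,-2,0,0,0,70],[1,-0.5,-4,0,0,0,70],[0,0,-4,0,0,0,70],[0,0,0,0,0,0,70]]'; python3 st.py
```

```text
time: 10.5
position: [0.5765, -0.0677, 0.2941]
tool_rot: [1.384, 1.084, -1.379]
ft_force: [-2.1, 1.5, 13.4]
grip_width: 0.804
t 10.5 p [ 0.5765 -0.0677  0.2941] f [-2.146   1.5356 13.3552] ytool ang -0.23753401826985818 tilt [ 0.0039 -0.0007 -1.    ] q7 -0.3002578128833042
rel mark -0.08321935829967265 -0.008496798515582828 tip z 0.11211281908848353
```

```bash
python3 -m creep '[[0.5,0,-4,0,0,0,70],[0,0,-4,0,0,0,70],[0,0,-4,0,0,0,70],[0,0,0,0,0,0,70]]'; python3 st.py; python3 -m creep '[[0,0,-4,0,0,0,70],[0,0,-4,0,0,0,70],[0,0,0,0,0,0,70]]'; python3 st.py
```

```text
time: 10.9
position: [0.5794, -0.0561, 0.2944]
tool_rot: [1.383, 1.084, -1.379]
ft_force: [-2.8, 0.2, 17.0]
grip_width: 0.803
t 10.9 p [ 0.5794 -0.0561  0.2944] f [-2.7689  0.1917 17.0312] ytool ang -0.23733449436323964 tilt [ 0.0042 -0.0012 -1.    ] q7 -0.32333908650798854
rel mark -0.07123208245246 -0.009012807342921867 tip z 0.11235334595492624
time: 11.2
position: [0.5814, -0.0482, 0.2944]
tool_rot: [1.384, 1.084, -1.378]
ft_force: [-3.4, 0.0, 17.2]
grip_width: 0.803
t 11.2 p [ 0.5814 -0.0482  0.2944] f [-3.4107  0.04   17.1918] ytool ang -0.23737302292223533 tilt [ 0.0046 -0.0009 -1.    ] q7 -0.3387438184351861
rel mark -0.06309496555565652 -0.009402008767050718 tip z 0.11240337565427827
```

```bash
python3 -m creep '[[0,0,-4,0,0,0,70],[0,0,-4,0,0,0,70],[0,0,-4,0,0,0,70],[0,0,0,0,0,0,70]]'; python3 st.py; python3 -m creep '[[0,0,-4,0,0,0,70],[0,0,-4,0,0,0,70],[0,0,0,0,0,0,70]]'; python3 st.py
```

```text
time: 11.6
position: [0.5843, -0.0363, 0.2944]
tool_rot: [1.384, 1.084, -1.378]
ft_force: [-2.1, 0.2, 17.0]
grip_width: 0.805
t 11.6 p [ 0.5843 -0.0363  0.2944] f [-2.1201  0.2487 17.0435] ytool ang -0.23735615918093983 tilt [ 0.0052 -0.0006 -1.    ] q7 -0.3619225903290423
rel mark -0.050885462339615294 -0.009922334430735617 tip z 0.11243187710160513
time: 11.9
position: [0.5863, -0.0285, 0.2944]
tool_rot: [1.385, 1.083, -1.377]
ft_force: [-1.6, 0.6, 16.6]
grip_width: 0.802
t 11.9 p [ 0.5863 -0.0285  0.2944] f [-1.5606  0.5711 16.5604] ytool ang -0.23738370559758418 tilt [ 0.0055 -0.0004 -1.    ] q7 -0.37728262420086117
rel mark -0.042856105979802994 -0.010265603151629351 tip z 0.11239754418750864
```

```bash
python3 -m creep '[[0.3,0,-4,0,0,0,70],[0.3,0,-4,0,0,0,70],[0.5,0,-4,0,0,0,70],[0,0,0,0,0,0,70]]'; python3 st.py; python3 -m creep '[[0.5,0,-3,0,0,0,70],[0.5,0,0,0,0,0,70],[0,0,0,0,0,0,70]]'; python3 st.py
```

```text
time: 12.3
position: [0.5894, -0.016, 0.2937]
tool_rot: [1.386, 1.084, -1.376]
ft_force: [-0.8, 1.8, 16.6]
grip_width: 0.803
t 12.3 p [ 0.5894 -0.016   0.2937] f [-0.8124  1.7901 16.6196] ytool ang -0.236705083077429 tilt [ 0.0066  0.0008 -1.    ] q7 -0.4007377594464636
rel mark -0.029975694241201337 -0.0107776621260942 tip z 0.11169606432488072
time: 12.6
position: [0.5901, -0.0131, 0.2934]
tool_rot: [1.386, 1.084, -1.376]
ft_force: [-1.1, 3.3, 20.6]
grip_width: 0.804
t 12.6 p [ 0.5901 -0.0131  0.2934] f [-1.0943  3.2977 20.6172] ytool ang -0.2370265573242254 tilt [ 0.0069  0.001  -1.    ] q7 -0.4067970416105446
rel mark -0.026990643387576667 -0.010954885098350456 tip z 0.11137668180452803
```

```bash
python3 -m creep '[[-3,0.5,0,0,0,0,70],[-10,1,0,0,0,0,70],[0,0,15,0,0,0,70],[0,0,17,0,0,0,70],[0,0,0,0,0,0,70]]'; python3 snap.py 6 side wrist; python3 st.py;python3 - <<'E'
import cv2
a=cv2.imread('pics/side6.png')[165:285,280:420]; cv2.imwrite('pics/s6d.png',cv2.resize(a,None,fx=5,fy=5,interpolation=cv2.INTER_CUBIC))
a=cv2.imread('pics/wrist6.png')[70:270,170:480]; cv2.imwrite('pics/w6d.png',cv2.resize(a,None,fx=2.5,fy=2.5,interpolation=cv2.INTER_CUBIC))
E
```

```text
time: 13.1
position: [0.5816, -0.0507, 0.3008]
tool_rot: [1.383, 1.083, -1.389]
ft_force: [-0.7, -1.1, -0.2]
grip_width: 0.805
t 13.2 p [ 0.582  -0.0474  0.301 ] f [-0.6021  0.0469 -0.4064] ytool ang -0.24002390498247747 tilt [-0.0008  0.0001 -1.    ] q7 -0.3396587711449115
rel mark -0.06219388252281078 -0.00988542005816919 tip z 0.11904762219070975
```

View pics/s6d.png

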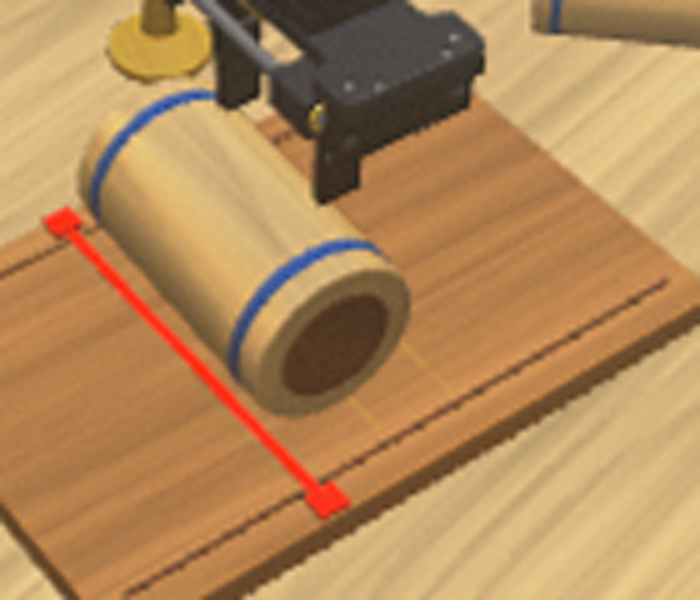

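View pics/w6d.png

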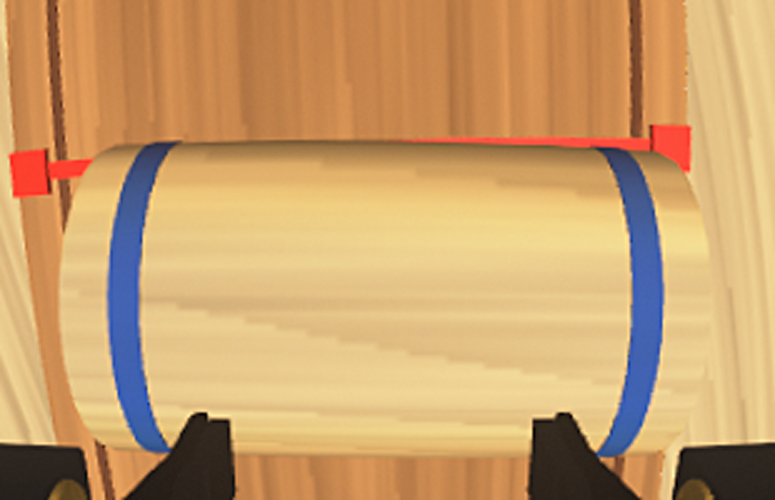

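Both bars now show only as hairlines at side-crop (370,415) and (430,370), so they are pushed home. In the wrist crop the band ends are at (160,143), (155,451), (618,149) and (608,456), and the tabs at (30,172) and (670,147).

```bash
python3 - <<'E'
for p in [(160,143),(155,451),(618,149),(608,456),(30,172),(670,147)]: print([round(p[0]/2.5+169.7,1),round(p[1]/2.5+69.7,1)],end=',')
E
python3 wm.py pics/wrist6.npz '[[233.7,126.9],[231.7,250.1],[416.9,129.3],[412.9,252.1]]' '[[181.7,138.5],[437.7,128.5]]'
python3 sm.py '[[299.0,207.5],[323,183.5],[327,240],[356,214.2]]'
```

```text
[233.7, 126.9],[231.7, 250.1],[416.9, 129.3],[412.9, 252.1],[181.7, 138.5],[437.7, 128.5],ang -0.2532206262250111 r 0.04502772897620952 [ 0.5892 -0.026 ] rel mark -0.03975748808141688 -0.012653860268778573
tabs [array([0.4752, 0.0395]), array([ 0.6955, -0.0071])] mid [0.5853 0.0162] ang -0.20851845128743723 roller rel this: -0.04046922997139658 0.012553459764229918
ang -0.23611461196600575 r 0.05664213925668585 [ 0.5955 -0.0292] rel mark -0.04166263650132888 -0.01943010211467675 [0.6505 0.6526 0.5222 0.5179]
```

```bash
python3 -m creep '[[3,2,-6,0,0,0,70],[3,0,0,0,0,0,70],[2,0,0,0,0,0,70],[1,-0.3,0,0,0,0,70],[1,-0.3,0,0,0,0,70]]'; python3 st.py
```

```text
time: 13.7
position: [0.5856, -0.04, 0.2936]
tool_rot: [1.382, 1.087, -1.38]
ft_force: [-3.8, -0.3, 15.6]
grip_width: 0.805
t 13.7 p [ 0.5856 -0.04    0.2936] f [-3.811  -0.2824 15.613 ] ytool ang -0.2365750999086007 tilt [ 0.0013 -0.0005 -1.    ] q7 -0.3561116087507628
rel mark -0.05418243599160133 -0.011914821623753319 tip z 0.11160336062297654
```

```bash
python3 -m creep '[[-0.5,-0.7,-5,0,0,0,70],[-0.5,0,-6,0,0,0,70],[0,0,-6,0,0,0,70],[0,0,-6,0,0,0,70],[0,0,0,0,0,0,70]]'; python3 st.py; python3 -m creep '[[0,0,-6,0,0,0,70],[0,0,-6,0,0,0,70],[0,0,-3,0,0,0,70],[0,0,0,0,0,0,70]]'; python3 st.py
```

```text
time: 14.2
position: [0.591, -0.0165, 0.2945]
tool_rot: [1.383, 1.086, -1.377]
ft_force: [0.9, 0.0, 9.0]
grip_width: 0.807
t 14.2 p [ 0.591  -0.0165  0.2945] f [0.8738 0.0464 8.9516] ytool ang -0.2356056229083906 tilt [ 0.0039  0.0006 -1.    ] q7 -0.39966105237653976
rel mark -0.03007420160707559 -0.012473086305398753 tip z 0.1125203958589735
time: 14.6
position: [0.5946, -0.0024, 0.2946]
tool_rot: [1.383, 1.086, -1.378]
ft_force: [0.1, -0.7, 9.1]
grip_width: 0.802
t 14.6 p [ 0.5946 -0.0024  0.2946] f [ 0.1201 -0.6694  9.0549] ytool ang -0.23621193071144223 tilt [ 0.0041  0.0003 -1.    ] q7 -0.4279881501828498
rel mark -0.015586447993290753 -0.013141845648734427 tip z 0.1125645205223676
```

```bash
python3 -m creep '[[-3,0.3,0,0,0,0,70],[-6,0,0,0,0,0,70],[0,0,12,0,0,0,70],[0,0,12,0,0,0,70],[0,0,0,0,0,0,70]]'; python3 snap.py 7 wrist; python3 st.py;python3 - <<'E'
import cv2
a=cv2.imread('pics/wrist7.png')[70:270,170:480]; cv2.imwrite('pics/w7d.png',cv2.resize(a,None,fx=2.5,fy=2.5,interpolation=cv2.INTER_CUBIC))
E
```

```text
time: 15.1
position: [0.5875, -0.0307, 0.3009]
tool_rot: [1.383, 1.084, -1.387]
ft_force: [0.7, -0.6, -0.0]
grip_width: 0.805
t 15.15 p [ 0.5877 -0.0294  0.3011] f [0.4456 1.3354 0.2937] ytool ang -0.2413380806245363 tilt [-0.0009 -0.0009 -1.    ] q7 -0.3777295814215978
rel mark -0.04344150584565177 -0.011794887470189868 tip z 0.11905706651488862
```

View pics/w7d.png

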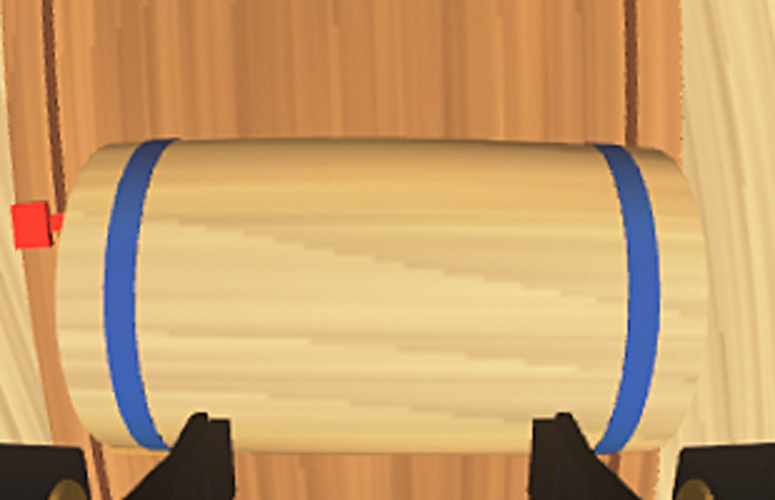

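```bash
python3 wm.py pics/wrist7.npz '[[232.9,125.7],[230.5,249.3],[415.3,128.1],[412.1,250.9]]'
```

```text
ang -0.25261435022100404 r 0.046019057158903205 [ 0.5943 -0.0071] rel mark -0.020203065927886087 -0.013779432735564744
```

```bash
python3 -m creep '[[3,2,-6,0,0,0,70],[2,0,0,0,0,0,70],[2,0,0,0,0,0,70],[1,-0.3,0,0,0,0,70],[0,0,0,0,0,0,70]]'; python3 st.py
```

```text
time: 15.65
position: [0.5913, -0.0213, 0.2941]
tool_rot: [1.382, 1.087, -1.381]
ft_force: [-1.9, 0.2, 4.5]
grip_width: 0.806
t 15.65 p [ 0.5913 -0.0213  0.2941] f [-1.8669  0.1559  4.5429] ytool ang -0.2372039705792474 tilt [ 0.0004 -0.0001 -1.    ] q7 -0.39343435771051766
rel mark -0.03475674624841568 -0.013702445704200759 tip z 0.11213574283171096
```

Contact at -35 with the roller at -20.3, so the finger needs to advance about 40 mm.

```bash
python3 -m creep '[[0.7,-0.4,-3,0,0,0,70],[0.3,0,-5,0,0,0,70],[0,0,-5,0,0,0,70],[0,0,-5,0,0,0,70],[0,0,0,0,0,0,70]]'; python3 st.py; python3 -m creep '[[0,0,-5,0,0,0,70],[0,0,-5,0,0,0,70],[0,0,-5,0,0,0,70],[0,0,0,0,0,0,70]]'; python3 st.py
```

```text
time: 16.15
position: [0.5957, -0.0025, 0.2945]
tool_rot: [1.383, 1.087, -1.379]
ft_force: [-1.7, 0.6, 10.2]
grip_width: 0.806
t 16.15 p [ 0.5957 -0.0025  0.2945] f [-1.6588  0.597  10.153 ] ytool ang -0.23616716520909367 tilt [ 0.0027  0.0007 -1.    ] q7 -0.42814562727109834
rel mark -0.015457530013950177 -0.014243357579117134 tip z 0.1124819790617465
time: 16.55
position: [0.5993, 0.012, 0.2945]
tool_rot: [1.383, 1.087, -1.378]
ft_force: [-1.5, 0.3, 10.4]
grip_width: 0.805
t 16.55 p [0.5993 0.012  0.2945] f [-1.4958  0.2818 10.4133] ytool ang -0.23627339821980567 tilt [ 0.0031  0.0007 -1.    ] q7 -0.4563174426250599
rel mark -0.0005229813518834598 -0.014895812149193046 tip z 0.11252049381146051
```

```bash
python3 -m creep '[[0,0,-3,0,0,0,70],[0,0,-2.5,0,0,0,70],[0,0,0,0,0,0,70],[0,0,0,0,0,0,70]]'; python3 st.py; python3 -m creep '[[-1.5,0.3,0,0,0,0,70],[-2,0,0,0,0,0,70],[-10,0,0,0,0,0,70],[-20,0,0,0,0,0,70],[-20,0,0,0,0,0,70]]'; python3 -m creep '[[-10,0,25,0,0,0,70],[0,0,30,0,0,0,70],[0,0,30,0,0,0,70],[0,0,30,0,0,0,70],[0,0,30,0,0,0,70]]';python3 -m creep '[[0,0,30,0,0,0,70],[0,0,30,0,0,0,70],[0,0,0,0,0,0,70],[0,0,0,0,0,0,70]]'; python3 snap.py 8 side top wrist
python3 - <<'E'
import cv2
a=cv2.imread('pics/side8.png')[165:285,270:410]; cv2.imwrite('pics/s8d.png',cv2.resize(a,None,fx=5,fy=5,interpolation=cv2.INTER_CUBIC))
a=cv2.imread('pics/top8.png')[150:270,235:395]; cv2.imwrite('pics/t8d.png',cv2.resize(a,None,fx=5,fy=5,interpolation=cv2.INTER_CUBIC))
E
```

```text
time: 16.95
position: [0.6005, 0.0166, 0.2945]
tool_rot: [1.383, 1.086, -1.379]
ft_force: [-1.2, -0.2, 9.6]
grip_width: 0.807
t 16.95 p [0.6005 0.0166 0.2945] f [-1.1772 -0.1788  9.5661] ytool ang -0.23711348204273255 tilt [ 0.0027  0.0001 -1.    ] q7 -0.4663174788979071
rel mark 0.004204654451334382 -0.015141355664528408 tip z 0.11249767924922216
time: 17.45
position: [0.5999, 0.0156, 0.3464]
tool_rot: [1.382, 1.088, -1.383]
ft_force: [0.0, 0.5, 0.5]
grip_width: 0.803
time: 17.95
position: [0.5655, -0.1264, 0.3565]
tool_rot: [1.382, 1.087, -1.382]
ft_force: [-0.8, 0.4, 0.7]
grip_width: 0.8
time: 18.35
position: [0.5516, -0.1842, 0.3562]
tool_rot: [1.384, 1.086, -1.383]
ft_force: [0.9, 0.7, 0.0]
grip_width: 0.806
```

View pics/s8d.png

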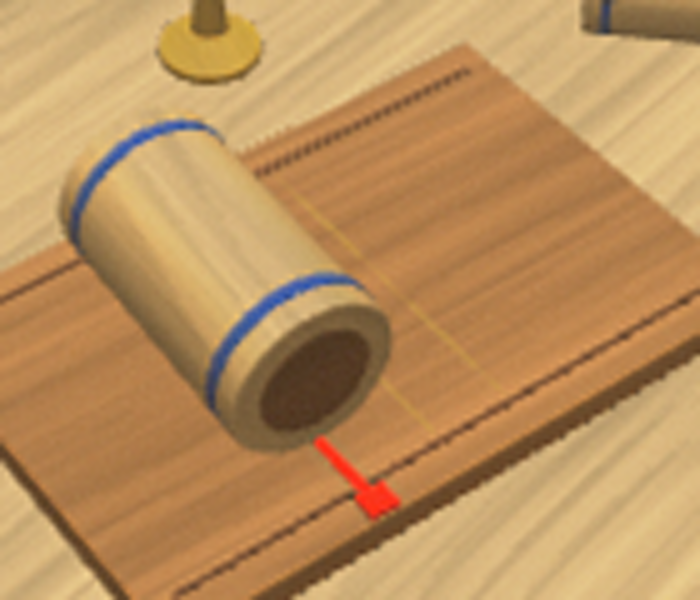

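View pics/t8d.png

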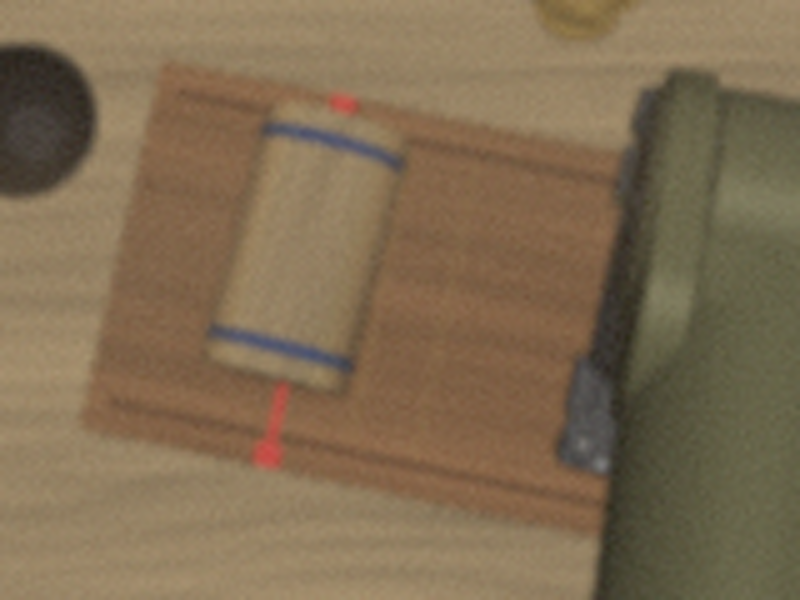

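View pics/wrist8.png

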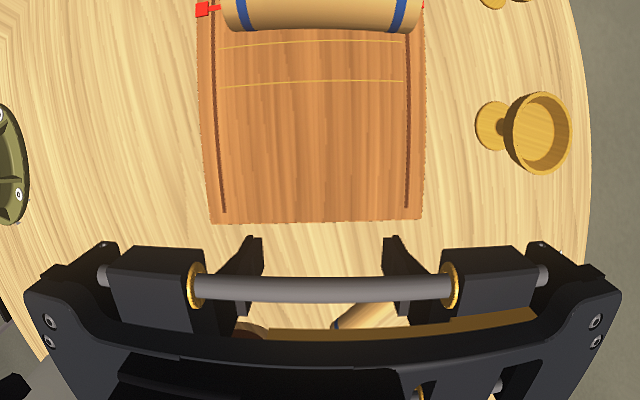

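Both bars show as equal hairlines, at side-crop (450,350) and (405,400). The roller lies over the line, with top-crop band ends at (264,129), (403,164), (209,331) and (353,368). Next I'll measure it.

```bash
python3 - <<'E'
from h import *
c=cam(np.load('pics/top8.npz'));u=np.array([-.9798,.2]);bx=np.array([.2,.9798]);mid=np.array([.5848,.0155])
Q=[T(p) for p in[(264,129),(403,164),(209,331),(353,368)]]
p,d,r,a=axis(c,[Q[0],Q[2]],[Q[1],Q[3]],.067)
al=[]
for q in Q:
    o,v=ray(c,q); al.append(np.linalg.lstsq(np.c_[np.r_[d,0],-v],o-np.r_[p,.067],rcond=None)[0][0])
cen=p+d*np.mean(al); tb=[onz(c,T(q),.026)[:2] for q in[(343,105),(268,455)]]; m=(tb[0]+tb[1])/2
print(np.arctan(d[1]/d[0]),r,cen,(cen-mid)@bx,(cen-mid)@u,'own tabs',(cen-m)@bx,(cen-m)@u)
E
python3 sm.py '[[284.8,213],[313.5,190.7],[312,246.5],[343.5,222.5]]'; python3 st.py
```

```text
-0.24971140443364861 0.04890675637152297 [0.5988 0.0121] -0.0005476459052640631 -0.014420259172908359 own tabs -0.0012754540968571192 -0.014837559029089741
ang -0.2585318820619425 r 0.04824737853713505 [0.6025 0.0085] rel mark -0.0032915723741597873 -0.018692562168497455 [0.6484 0.6418 0.5193 0.5116]
t 18.5 p [ 0.5522 -0.182   0.3562] f [ 0.655   0.5545 -0.2043] ytool ang -0.23560583418221223 tilt [ 0.0003  0.0006 -1.    ] q7 -0.0549839365380551
rel mark -0.1999877177709325 -0.007544333630549049 tip z 0.17424623487216367
```

```bash
python3 -c "
from bench import ctrl; print(ctrl.close_job())"
```

```text
the job is handed in; nothing more can be done
None
```

I rolled the middle-sized roller along the board in five pressed strokes, lifting and resetting the fingers between them. Both bars are pushed home, the roller rests over the red line, and the job is handed in after about 18.5 s of the 72 s allowed. The highest downward force I read was about 21 N.

- **Bars:** in the last side and wrist pictures both show only as equal hairlines. Finger height never rose as the roller passed over either one.
- **Roller position:** the top view puts the centre about 1 mm short of the line (limit 10 mm). It is about 14.5 mm off the line's middle lengthwise (limit 25 mm). Its axis is about 0.04 rad off the line (limit 0.12 rad).
- **Disagreement:** the side view gave 3 mm short and 19 mm lengthwise. It read lengthwise several millimetres further out than the wrist or top view at most positions, so I trusted the others; both readings are within limits.
- **Robot:** when I handed in, the gripper was clear of everything, with its tips about 6 cm above the roller's top and 20 cm back along the board.
- **Not checked:** I did not take a second picture to confirm the roller was still, or measure the cups and bowl at the end. The arm stayed above them, and those in view showed no sign of having moved.

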